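S-hook into the saucepan handle

TASK

The deep, lidded saucepan is to be hung up under the sink later. Take the S-hook that stands in the white slotted rack and hook its black-sleeved upper bend down through the hanging hole at the end of the saucepan's handle, so that the hook hangs there freely, and let go of it. Leave the saucepan standing about where it is and do not shift the shallow frying pan, whose handle has a hole too.

Things in the scene. Friction and masses are not known exactly. Their poses are not given: they have to be found in the camera images.
- hook_crown (a point): Top of the S-hook's upper bend, mid-bar (black sleeve, 9 mm thick). Steel S, 110 mm tall, 80 g, in one plane; z up, x from shank to tip, y across (grip here, from above). Shank 17 mm to -x; tip leg 17 mm to +x, 48 mm long; lower bend, 105 mm down, turns to -x. Stands, up to 6 degrees askew, 45 mm deep in a slot of a fixed white rack 50 mm high; a scraper 45 mm to its +y ends 75 mm above the table.
- hook_tip (a point): Lower end of the S-hook's upper tip leg (6 mm wire, pointing straight down): the point that goes down through the hole. It is 17 mm to +x of the top of the bend and 48 mm below it; the throat between tip leg and shank is 26 mm wide. Same axes as the hook. Fingers that reach 17 mm below the top of the bend leave 31 mm of the tip leg free below them.
- saucepan_hole (a point): Centre of the hole in the deep saucepan's handle, on its top face, 130 mm above the table. Pan: aluminium, 160 mm wide, 110 deep, glass lid, 1.4 kg, loose, its middle 230 mm away. Handle: level flat steel 5 thick, 30 wide, ending in a 42 mm ring with a 26 mm hole, free below. z up, x from hole to pan (-x off the free end). Hook: tip in the hole, shank beyond the free end; let go, it hangs.
- fryingpan_hole (a point): A bystander: centre of the hole in the shallow frying pan's handle, on its top face, 115 mm above the table. Pan: dark steel, 200 mm across, 45 mm deep, no lid, 1.3 kg, loose, its middle 230 mm from the hole. Handle end and axes like the saucepan's: z up, x from the hole along the handle to the pan.

How it is judged:
At the end, for the whole second after the job is handed in: The S-hook hangs by its sleeved bend in the saucepan's hole: tip 12 mm or more below the handle's top face, bend above it, both within 35 mm of the hole's centre, hook within 45 degrees of upright; saucepan level, its hole within 60 mm and the frying pan's within 30 mm of the start (z of hook_tip in the frame of saucepan_hole below -0.012 m and z of hook_crown in the frame of saucepan_hole above 0 m and horizontal distance between each of hook_tip, hook_crown and saucepan_hole below 0.035 m and angle between hook_crown's own z axis and vertical below 0.8 rad and angle between saucepan_hole's own z axis and vertical below 0.1 rad and distance of saucepan_hole from where it was at the start of the episode below 0.06 m and distance of fryingpan_hole from where it was at the start of the episode below 0.03 m); the robot touches nothing.
It fails at once if the frying pan is shifted (its hole moves more than 30 mm) (distance of fryingpan_hole from where it was at the start of the episode above 0.03 m).
It fails at once if the saucepan is tipped or dragged (tilted over 15 degrees or its hole moved more than 100 mm) (angle between saucepan_hole's own z axis and vertical above 0.26 rad or distance of saucepan_hole from where it was at the start of the episode above 0.1 m).
It also fails if it takes over 35 s, if anything falls off the work surface, if the arm or the gripper's body presses on something with over 40 N, if the wrist force passes 120 N, or if a joint passes its speed limit or range.

ROBOT

A 6-joint arm with a two-finger parallel gripper is mounted at the origin on the work surface. World frame = base frame: x ahead of the robot, y to its left, z up, the work surface at z = 0. Lengths are in m, angles in rad, forces in N, time in s.
With the tool pointing down it reaches from about 0.325 to 0.85 m from the base axis. Payload 15.5 kg.
Tool frame: the origin (TCP) lies at the very end of the fingers, on their centre line; the grasp point (between the pads) lies 19 mm behind it (manip.pinch_z is the distance from the TCP to the grasp point, in m); z points along the fingers, x is the direction in which the jaws open and shut, and the axes are right-handed (so a half turn about z gives the same grasp; the last joint's range is limited). The gripper opens to 91 mm and grips with 3 to 60 N. Pads are 32 mm wide; open, the fingers measure 118 mm over their backs; the gripper's body (76 mm by 178 mm) begins 60 mm behind the grasp point.
Start: joints at [-1.312, 0.494, 1.345, -0, 1.302, -0.096], TCP at [0.217, -0.586, 0.214] pointing down, gripper open.
Joint ranges: [-2.91, 2.91], [-0.82, 2.16], [0.22, 2.67], [-1.22, 4.37], [0.12, 2.79], [-3.08, 3.08]. Speed limits (rad/s): [1.89, 1.89, 2.57, 3.01, 3.01, 3.01].

INTERFACE

Orientations are given as a rotation vector (axis times angle).
In Python, from rig import status, optics, ticket, manip gives the robot as it stands.
- The arm moves only by the tool step_arm, never from a script. Its arguments are lists of equal length, an entry for each row: "turn": the turn, a rotation vector about the tool's x, y, z in degrees, a list of three; "delta_pos": the shift along the tool's x, y, z in cm, a list of three; "claw": the opening, from -1 (shut) to 1 (fully open), so that 0 is half open. A call has 1 to 20 rows; each row shifts and turns the commanded pose from where the row before left it, along the tool's axes as they then stand; what a row does not reach is not made up. A row lasts 1/10 s, in which the tool goes at most 50 mm and 8.59 degrees, less where a joint would pass 70% of its speed; a pose out of reach is approached as far as the arm can. A call is refused whole if a number of a shift passes 5 or a number of a turn 8.59, either way. A call with a gripper value outside its range is refused whole. The fingers move at their own pace and stop on an object; "squeeze" is the grip in N (left out, the last holds). Time passes only in rows, so rows that do not move let the fingers close. It gives the time, the measured TCP pose, the force and the opening at its end, in the units of the state.
- status.get_state(): the state, without advancing time (a new reading comes with each control period).
- optics.camera(name): name is "scene" or "top"; returns the picture (400x640x3 uint8, red, green, blue); there is no depth.
- optics.get_calibration(name): a dict with "fov_y" (degrees; the focal length in pixels is half the picture's height over the tangent of half this angle, whatever the lens; pixels are square), "cx", "cy" (the principal point, pixels), "R" (3x3) and "t" (3): a world point X has camera coordinates R X + t. Camera axes: x right, y down, z forward; pixel columns grow to the right and rows downward; lengths in m; the calibration is good to about 2 mm. A picture is of the moment at which its call begins. get_calibration takes no time and is no camera call.
- ticket.sign_off(): hands the job in, once; it reports no verdict.
The state is a dict: "time": time; "joint_positions": joint angles; "joint_vel": joint speeds; "tau": joint torques, N m; "position": TCP position; "orientation": TCP orientation; "ft_force": force on the tool from outside, world axes, zero at the start; "moment": the same for the moment, N m; "gripper_width": opening from 0.0 (shut) to 1.0 (fully open).
Only numpy, scipy, OpenCV 4.12 (cv2) and the standard library are available. Lean on these libraries where they do the work, as an engineer would, in place of code of your own. Each camera call takes 0.05 s, during which the arm holds its last target.

## Working session

There is one attempt and no reset: what is moved stays moved. The work goes in short steps, Python scripts to look and compute and a tool call to move; the robot and the scene stay as the last step left them, time stands still between calls to the robot, and variables do not carry over. Pictures are saved under pics/ and viewed, and the job is handed in when it is done.

Besides the shell and the picture viewer there is one more tool, called after ">>>" by a JSON object that holds its "method" and its "body". step_arm: Moves the arm, as the interface text tells. Its arguments: {"type":"object","properties":{"turn":{"type":"array","items":{"type":"array","items":{"type":"number"}}},"delta_pos":{"type":"array","items":{"type":"array","items":{"type":"number"}}},"claw":{"type":"array","items":{"type":"number"}},"squeeze":{"type":"number"}},"required":["turn","delta_pos","claw"]}

```bash
ls; mkdir -p pics; python3 - <<'E'
from rig import status, optics, ticket, manip
import cv2
for n in("scene","top"):
    cv2.imwrite(f"pics/{n}0.png",optics.camera(n)[:,:,::-1]); print(n,optics.get_calibration(n))
print(status.get_state())
print([a for a in dir(manip) if a[0]!='_'], manip.pinch_z)
E
```

```text
pics
scene {'fov_y': 57.172113727069714, 'cx': 319.6564987487031, 'cy': 196.88770623243826, 'R': array([[-0.67803561,  0.73475305,  0.0201413 ],
       [ 0.54172569,  0.51805362, -0.66193181],
       [-0.49679069, -0.43790228, -0.74929341]]), 't': array([ 0.35028841, -0.20537741,  1.29085655])}
top {'fov_y': 53.65847514720484, 'cx': 322.4996493416545, 'cy': 201.46872122857357, 'R': array([[-0.01681132, -0.99959783,  0.02283783],
       [-0.98087833,  0.01205851, -0.19424804],
       [ 0.19389453, -0.0256667 , -0.98068656]]), 't': array([0.00776931, 0.5525201 , 0.84601408])}
{'time': 0.1, 'joint_positions': array([-1.31152858e+00,  4.94162103e-01,  1.34604343e+00, -2.30333907e-05,
        1.30252103e+00, -9.54972016e-02]), 'joint_vel': array([-0.00112089, -0.00240983, -0.00062927, -0.00048469,  0.00153656,
       -0.00010123]), 'tau': array([ 1.06324682e-03, -8.80239058e+01, -3.82540905e+01,  7.09648314e-02,
        4.82456759e-02, -4.07413359e-05]), 'position': array([ 0.21701629, -0.58575236,  0.21338109]), 'orientation': array([-2.57798338e+00,  1.79418566e+00,  1.38050385e-03]), 'ft_force': array([-0.44983811, -0.42461306,  0.81913149]), 'moment': array([-0.00935427, -0.00829614, -0.04348358]), 'gripper_width': 1.0019180546740785}
['IKError', 'pinch_z'] 0.0188
```

View pics/scene0.png

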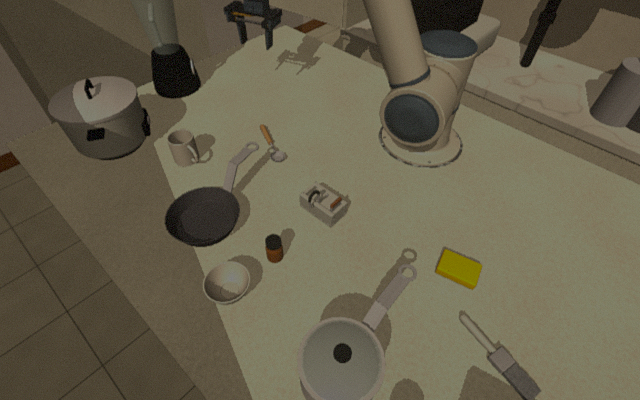

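View pics/top0.png

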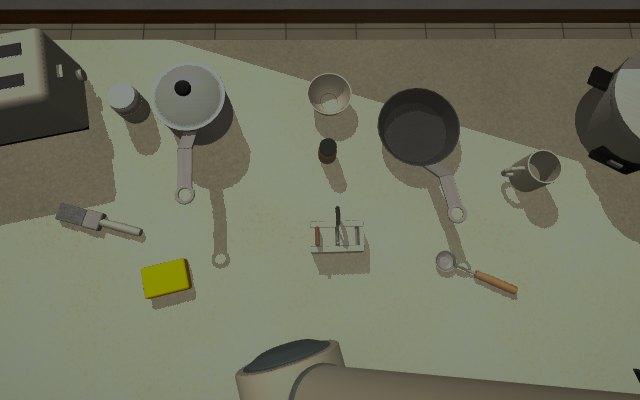

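```bash
cat > h.py <<'E'
import numpy as np, cv2
from rig import status, optics
def K(n):
    c=optics.get_calibration(n); f=200/np.tan(np.radians(c['fov_y']/2)); return f,c
def ray(n,u,v):
    f,c=K(n); d=c['R'].T@np.array([(u-c['cx'])/f,(v-c['cy'])/f,1]); o=-c['R'].T@c['t']; return o,d
def onz(n,u,v,z):
    o,d=ray(n,u,v); return o+d*(z-o[2])/d[2]
def proj(n,X):
    f,c=K(n); p=c['R']@np.array(X)+c['t']; return f*p[0]/p[2]+c['cx'],f*p[1]/p[2]+c['cy']
def tri(a,b):
    (o1,d1),(o2,d2)=ray('scene',*a),ray('top',*b)
    d1=d1/np.linalg.norm(d1); d2=d2/np.linalg.norm(d2)
    s=np.linalg.lstsq(np.c_[d1,-d2],o2-o1,rcond=None)[0]
    p,q=o1+s[0]*d1,o2+s[1]*d2
    return (p+q)/2,np.linalg.norm(p-q)
def crop(img,x,y,w,h,s):
    return cv2.resize(img[y:y+h,x:x+w],None,fx=s,fy=s,interpolation=cv2.INTER_CUBIC)
E
python3 - <<'E'
from h import *
s=cv2.imread('pics/scene0.png');t=cv2.imread('pics/top0.png')
f=lambda i:np.clip(i*1.7,0,255).astype(np.uint8)
a=crop(s,290,170,70,60,5.7)
b=crop(t,300,200,70,60,5.7)
c=crop(s,370,240,70,60,5.7)
d=crop(t,150,165,70,60,5.7)
m=np.vstack([np.hstack([a,b]),np.hstack([c,d])]);m=cv2.resize(f(m),(798,600))
cv2.imwrite('pics/z0.png',m);print(m.shape)
E
```

```text
(600, 798, 3)
```

View pics/z0.png

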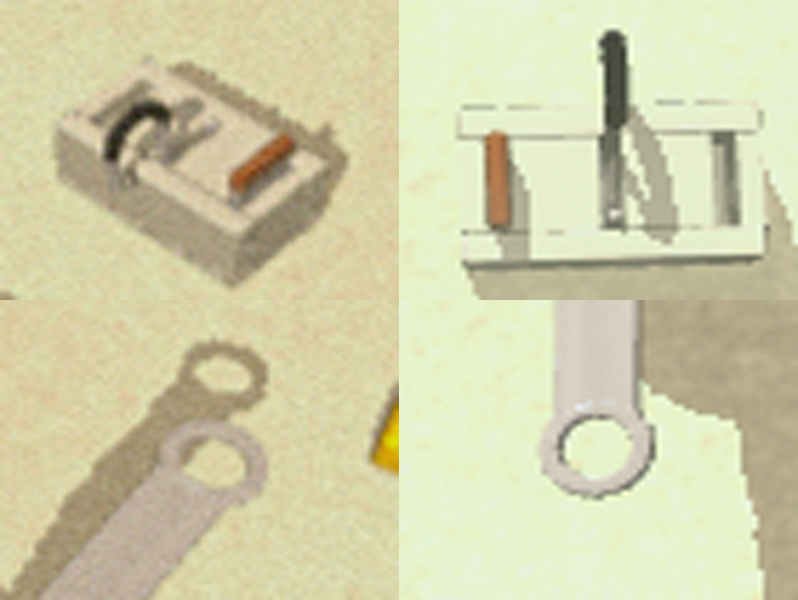

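The zoom shows the rack with the hook's black sleeve at about top (337,214) and scene (314,196). Its plane lies along world x with the tip to +x, and the scraper is to +y. The saucepan's ring is at about top (185,195) and scene (407,272).

```bash
python3 - <<'E'
from h import *
s=cv2.imread('pics/scene0.png').astype(int);t=cv2.imread('pics/top0.png').astype(int)
# holes: greenish/yellowish floor vs pinkish handle: use (G - B) contrast
def hole(im,cx,cy,r):
    p=im[cy-r:cy+r,cx-r:cx+r]; sat=p[:,:,1]-p[:,:,2]  # G-R
    sb=p[:,:,2]-p[:,:,0]
    return sb,p
for n,im,cx,cy in (('scene',s,407,271),('top',t,185,195),('top',t,457,213),('scene',s,252,147)):
    sb,p=hole(im,cx,cy,11); print(n,cx,cy); 
    for r in sb: print(' '.join('%3d'%x for x in r))
for n,im,(x0,x1,y0,y1) in (('top',t,(330,346,200,250)),('scene',s,(305,325,185,210))):
    p=im[y0:y1,x0:x1].max(2); print(n)
    for i,r in enumerate(p): print(y0+i,' '.join('%3d'%x for x in r))
E
```

```text
scene 407 271
 30  30  27  27  30  32  31  28  32  32  28  32  32  28  32  30  32  29  27  31  30  27
 29  32  31  29  27  33  29  31  27  27  30  27  33  28  29  30  30  28  31  33  32  27
 28  30  30  27  28  29  27  31  32  33  30  32  28  24  27  32  35  30  30  32  27  26
 28  32  31  32  29  26  28  30  25  26  28  30  27  32  31  29  35  29  27  29  32  29
 36  29  30  29  27  31  26  22  21  18  22  20  24  24  20  33  31  31  29  28  32  29
 30  30  31  29  30  23  12  20  20  20  19  22  17  26  21  24  27  30  33  31  30  30
 29  32  27  26  20  16  22  22  24  20  23  21  23  18  22  18  20  26  34  31  27  32
 25  27  30  18  22  19  19  21  18  22  22  25  19  22  23  22  17  21  24  32  30  32
 32  28  25  21  18  21  19  24  29  25  29  30  26  24  20  20  21  21  21  27  28  31
 30  27  25  22  20  21  25  26  29  29  30  31  29  29  27  19  19  23  19  22  31  32
 29  28  19  22  19  21  26  33  29  28  31  31  34  31  33  28  26  16  18  19  27  31
 28  27  19  22  21  21  31  28  32  32  33  34  29  33  31  29  30  18  18  25  26  30
 27  22  20  21  23  23  29  2
[... 11505 characters left out ...]
  87  77  73  85 117 128 130
202  98  97 101  81  65  74 124 113  92 115 119 118 113  90  84  89 115 128 129 126
203  94 103 100  94  87  88 106  86  91 127 129 128 128 112 101 110 126 135 128 128
204 101  98 103  96  90  82  89  72  77 126 135 128 128 126 113 111 114 125 125 128
205  99 100 101 102  95  86  85  85  69 104 125 130 131 132 127 123 115 115 121 128
206  98  94  98  98  88  91  78 100  71  89 109 120 125 129 127 129 124 118 115 111
207  93 100  98 100  88  94  81  88  89  96 101 102 113 127 129 128 128 129 117 115
208 105 103  98 103  92 100  94  98  98 102 102 104 100 111 120 128 130 126 126 126
209 115 107 103 100  99  94 100 100  97 101  91  97 101  97 106 108 125 128 129 129
```

```bash
python3 - <<'E'
from h import *
for n in('scene','top'):
    c=optics.get_calibration(n); print(n,-c['R'].T@c['t'])
p=status.get_state()['position']; print('tcp proj',proj('scene',p),proj('top',p))
print('hole tri',tri((407.2,272.6),(184.6,194.5)), onz('scene',407.2,272.6,.13),onz('top',184.6,194.5,.13))
print('pan',onz('top',188,97,.11),'handle base',onz('top',187,140,.13))
print('fp',tri((252.2,147),(457.2,213.5)))
a=onz('top',337.5,208,.105);b=onz('top',337.9,224,.105);print(a,b)
y0=(a[1]+b[1])/2
s=cv2.imread('pics/scene0.png').astype(int).max(2)
pts=[]
for v in range(188,204):
    for u in range(305,322):
        if s[v,u]<56:
            o,d=ray('scene',u,v);X=o+d*(y0-o[1])/d[1];pts.append((X[0],X[2]))
pts=np.array(pts);print(np.round(pts,4).tolist())
A=np.c_[2*pts,np.ones(len(pts))];q=np.linalg.lstsq(A,(pts**2).sum(1),rcond=None)[0];print('circ',q[:2],np.sqrt(q[2]+q[0]**2+q[1]**2),y0)
for n,c in(('rackcorners',[(315,221),(364,220),(365,251),(312,253)]),):
    for k in c: print(onz('top',*k,.05))
E
```

```text
scene [0.99005175 0.41429006 0.82422919]
top [0.3780481  0.02281801 0.93682316]
tcp proj (np.float64(255.71129432895427), np.float64(44.15108706330423)) (np.float64(661.3084590876915), np.float64(367.3887337587547))
hole tri (array([0.556498  , 0.28975949, 0.1246302 ]), np.float64(0.0020143527660388886)) [0.55921622 0.29153142 0.13      ] [0.55578932 0.28709424 0.13      ]
pan [0.78279754 0.29733715 0.11      ] handle base [0.67451234 0.2880084  0.13      ]
fp (array([ 0.50997621, -0.28364769,  0.10878931]), np.float64(0.006685072799198981))
[ 0.52786989 -0.03081859  0.105     ] [ 0.49335256 -0.03083364  0.105     ]
[[0.5123, 0.1084], [0.5085, 0.1053], [0.5045, 0.1022], [0.5006, 0.0991], [0.4966, 0.0959], [0.4926, 0.0927], [0.5123, 0.1044], [0.5084, 0.1013], [0.5045, 0.0982], [0.5005, 0.095], [0.4965, 0.0918], [0.4925, 0.0886], [0.4884, 0.0854], [0.5161, 0.1035], [0.5123, 0.1004], [0.5084, 0.0973], [0.4964, 0.0877], [0.4924, 0.0845], [0.4883, 0.0812], [0.52, 0.1027], [0.5161, 0.0996], [0.5122, 0.0964], [0.5238, 0.1018], [0.52, 0.0987], [0.5161, 0.0956], [0.5238, 0.0978], [0.5199, 0.0947], [0.5276, 0.097], [0.5238, 0.0938], [0.5199, 0.0907], [0.5276, 0.093], [0.5238, 0.0898], [0.5199, 0.0866], [0.5276, 0.0889], [0.5238, 0.0858], [0.5276, 0.0849], [0.5238, 0.0817], [0.5277, 0.0808], [0.5238, 0.0776]]
circ [0.50949764 0.08689977] 0.01632934764337159 -0.030826112717636606
[0.50852793 0.01734606 0.05      ]
[ 0.50932368 -0.09394909  0.05      ]
[ 0.43928052 -0.09358205  0.05      ]
[0.43664896 0.02497334 0.05      ]
```

The views agree to about 4 mm: crown near (0.511, -0.031, 0.109) and hole near (0.557, 0.289, 0.13). I'll turn so the jaws open along y and go above the hook.

>>> {"method": "step_arm", "body": {"turn": [[0, 0, 6.8], [0, 0, 6.8], [0, 0, 6.8], [0, 0, 0], [0, 0, 0], [0, 0, 0], [0, 0, 0], [0, 0, 0], [0, 0, 0], [0, 0, 0], [0, 0, 0], [0, 0, 0], [0, 0, 0], [0, 0, 0], [0, 0, 0], [0, 0, 0], [0, 0, 0], [0, 0, 0], [0, 0, 0]], "delta_pos": [[0, 0, 0], [0, 0, 0], [0, 0, 0], [-3.7, -1.96, 0.3], [-3.7, -1.96, 0.3], [-3.7, -1.96, 0.3], [-3.7, -1.96, 0.3], [-3.7, -1.96, 0.3], [-3.7, -1.96, 0.3], [-3.7, -1.96, 0.3], [-3.7, -1.96, 0.3], [-3.7, -1.96, 0.3], [-3.7, -1.96, 0.3], [-3.7, -1.96, 0.3], [-3.7, -1.96, 0.3], [-3.7, -1.96, 0.3], [-3.7, -1.96, 0.3], [-3.7, -1.96, 0.3], [0, 0, 0]], "claw": [0, 0, 0, 0, 0, 0, 0, 0, 0, 0, 0, 0, 0, 0, 0, 0, 0, 0, 0], "squeeze": 20}}

```text
time: 2.0
position: [0.5133, -0.0277, 0.1684]
orientation: [-2.224, 2.218, 0.001]
ft_force: [-0.1, -0.3, -0.1]
gripper_width: 0.496
```

```bash
cat > look.py <<'E'
import sys
from h import *
tag=sys.argv[1]; sx,sy,tx,ty=map(int,sys.argv[2:6]); w=int(sys.argv[6]) if len(sys.argv)>6 else 80
s=optics.camera('scene')[:,:,::-1];t=optics.camera('top')[:,:,::-1]
cv2.imwrite(f'pics/{tag}_s.png',s);cv2.imwrite(f'pics/{tag}_t.png',t)
k=396/w
m=np.hstack([crop(s,sx,sy,w,w,k),crop(t,tx,ty,w,w,k)])
cv2.imwrite(f'pics/{tag}.png',np.clip(m*1.6,0,255).astype(np.uint8))
st=status.get_state()
from scipy.spatial.transform import Rotation as Ro
print(st['time'],st['position'],Ro.from_rotvec(st['orientation']).as_matrix().round(3).tolist(),st['ft_force'],st['gripper_width'],st['joint_positions'].round(2))
print('tcp px',proj('scene',st['position']),proj('top',st['position']))
E
python3 look.py a1 260 130 290 160 120
```

```text
2.1 [ 0.51168547 -0.03072751  0.16858217] [[0.001, -1.0, -0.001], [-1.0, -0.001, -0.0], [0.0, 0.001, -1.0]] [ 0.52785055 -0.64353198  0.54596326] 0.499107817190341 [-0.18  0.39  1.68 -0.    1.07  1.39]
tcp px (np.float64(313.365302182545), np.float64(174.7601119221226)) (np.float64(339.5856278574609), np.float64(210.33356527220926))
```

View pics/a1.png

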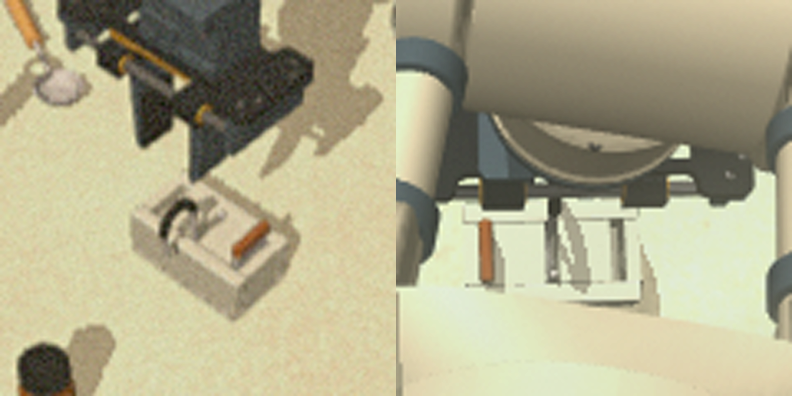

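The fingers straddle the hook's plane, with the finger tips near scene (314,175) and the projected TCP at (313,175), so these agree. I'll descend partway and look.

>>> {"method": "step_arm", "body": {"turn": [[0, 0, 0], [0, 0, 0], [0, 0, 0], [0, 0, 0]], "delta_pos": [[0, 0, 2], [0, 0, 2], [0, 0, 1.5], [0, 0, 0]], "claw": [0, 0, 0, 0]}}

```text
time: 2.5
position: [0.5102, -0.0324, 0.1125]
orientation: [2.217, -2.223, -0.004]
ft_force: [-1.5, -0.2, 0.2]
gripper_width: 0.501
```

```bash
python3 look.py a2 275 140 300 180 80
```

```text
2.6 [ 0.51154904 -0.03226167  0.11425461] [[-0.002, -1.0, -0.0], [-1.0, 0.002, 0.0], [-0.0, 0.0, -1.0]] [-0.76008404 -0.00486247  0.07215429] 0.5017869595843882 [-0.18  0.47  1.74 -0.    0.94  1.39]
tcp px (np.float64(312.8258959546839), np.float64(189.05436649418445)) (np.float64(338.6337636354136), np.float64(214.82548761156178))
```

View pics/a2.png

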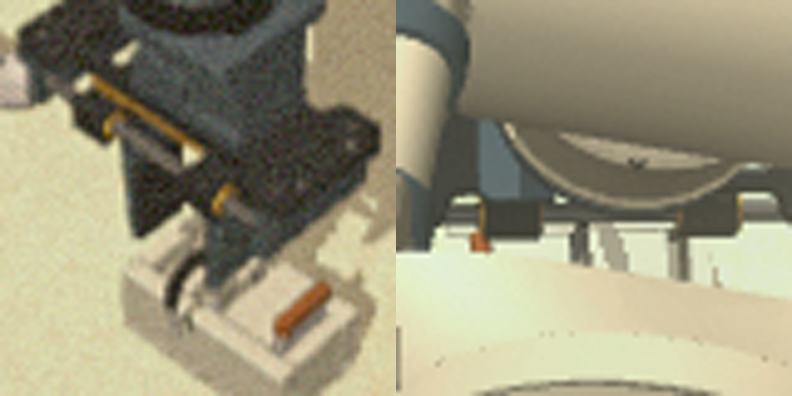

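The hook's crown (scene about (314,190)) lies between the fingers. I'll lower to about 0.093 and close.

>>> {"method": "step_arm", "body": {"turn": [[0, 0, 0], [0, 0, 0], [0, 0, 0], [0, 0, 0], [0, 0, 0], [0, 0, 0], [0, 0, 0], [0, 0, 0]], "delta_pos": [[0, 0, 1], [0, 0, 1.1], [0, 0, 0], [0, 0, 0], [0, 0, 0], [0, 0, 0], [0, 0, 0], [0, 0, 0]], "claw": [0, 0, 0, -1, -1, -1, -1, -1], "squeeze": 25}}

```text
time: 3.4
position: [0.5119, -0.0314, 0.0931]
orientation: [-2.22, 2.223, -0.0]
ft_force: [0.3, -0.6, -0.4]
gripper_width: 0.094
```

```bash
python3 look.py a3 275 140 300 180 80
```

```text
3.5 [ 0.5119127  -0.03143974  0.09304271] [[-0.001, -1.0, 0.0], [-1.0, 0.001, -0.0], [0.0, -0.0, -1.0]] [0.59460972 0.22368508 1.51703284] 0.09227377919033564 [-0.18  0.5   1.76  0.    0.89  1.39]
tcp px (np.float64(312.9066817925291), np.float64(194.66564178327943)) (np.float64(337.63323427146435), np.float64(216.2452733670882))
```

View pics/a3.png

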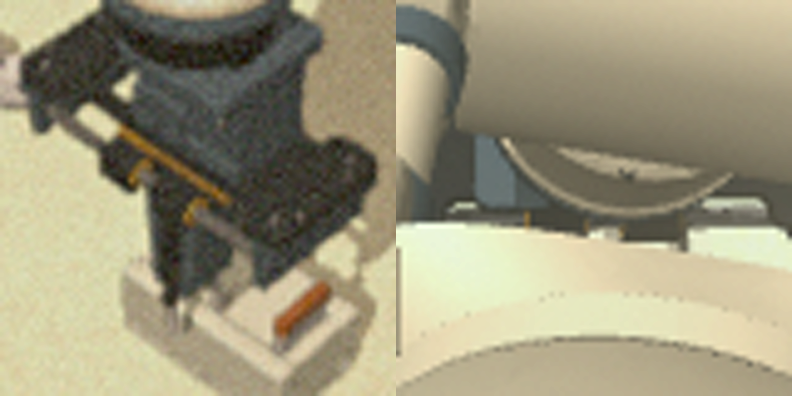

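Gripped at 8.4 mm, which matches the sleeve. I'll lift.

>>> {"method": "step_arm", "body": {"turn": [[0, 0, 0], [0, 0, 0], [0, 0, 0], [0, 0, 0], [0, 0, 0], [0, 0, 0], [0, 0, 0]], "delta_pos": [[0, 0, -1], [0, 0, -3], [0, 0, -3], [0, 0, -3], [0, 0, -3], [0, 0, -3], [0, 0, 0]], "claw": [-1, -1, -1, -1, -1, -1, -1]}}

```text
time: 4.2
position: [0.5135, -0.0317, 0.2573]
orientation: [-2.218, 2.22, -0.008]
ft_force: [-0.2, 0.2, -1.2]
gripper_width: 0.092
```

```bash
python3 look.py a4 275 110 300 180 80
```

```text
4.3 [ 0.51181936 -0.03142968  0.2536039 ] [[-0.001, -1.0, 0.001], [-1.0, 0.001, -0.0], [0.0, -0.001, -1.0]] [-0.03405226  0.78376326 -1.18056599] 0.09646576423274261 [-0.18  0.29  1.56 -0.    1.28  1.39]
tcp px (np.float64(313.37294644207526), np.float64(148.99364974063374)) (np.float64(343.1252144626907), np.float64(201.94873920135893))
```

View pics/a4.png

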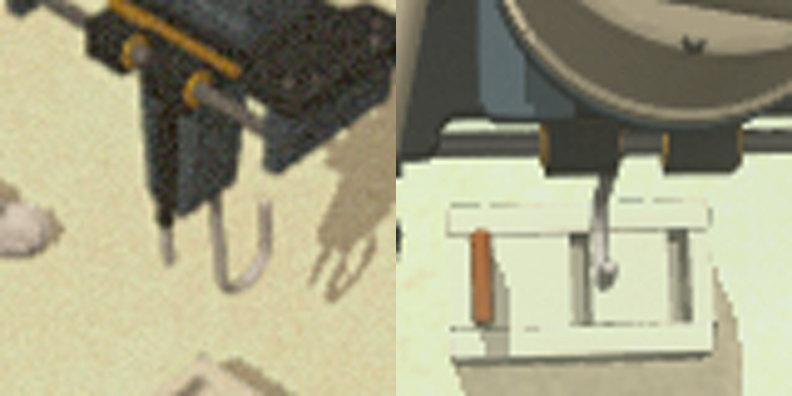

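The hook hangs upright in the jaws, with its tip at about scene (309.0,163.7) and its lower bend bottom at about scene (322,169). Now to compute the tip's offset from the TCP.

```bash
python3 - <<'E'
from h import *
p=status.get_state()['position']
for nm,(u,v) in {'tip':(275+168.5/4.95-.5,110+266/4.95-.5),'legtop':(275+166/4.95-.5,110+205/4.95-.5),'bend':(275+233/4.95-.5,110+290/4.95-.5),'shanktop':(275+217/4.95-.5,110+215/4.95-.5),'shanklow':(275+222/4.95-.5,110+265/4.95-.5)}.items():
    o,d=ray('scene',u,v);X=o+d*(p[1]-o[1])/d[1];print(nm,X,X-p)
for dx in(.012,.014,.017,.02):
  for dz in(-.031,-.027,-.023): print(dx,dz,proj('scene',p+[dx,0,dz]))
E
```

```text
tip [ 0.5282899  -0.03142968  0.21909303] [ 1.64705335e-02 -2.08166817e-17 -3.45108637e-02]
legtop [ 0.52982488 -0.03142968  0.25907114] [ 1.80055147e-02 -2.08166817e-17  5.46724258e-03]
bend [ 0.48037931 -0.03142968  0.16958085] [-3.14400584e-02 -2.08166817e-17 -8.40230498e-02]
shanktop [ 0.49409147 -0.03142968  0.22994178] [-1.77278979e-02 -2.08166817e-17 -2.36621211e-02]
shanklow [ 0.48944315 -0.03142968  0.19340212] [-2.23762143e-02 -2.08166817e-17 -6.02017736e-02]
0.012 -0.031 (np.float64(309.8325251899904), np.float64(161.23683611054156))
0.012 -0.027 (np.float64(309.832669687371), np.float64(160.00350470592355))
0.012 -0.023 (np.float64(309.8328151785174), np.float64(158.76169119109989))
0.014 -0.031 (np.float64(309.2535951182343), np.float64(161.65007531969303))
0.014 -0.027 (np.float64(309.25175357964537), np.float64(160.41675894995444))
0.014 -0.023 (np.float64(309.2498993616098), np.float64(159.17495089331567))
0.017 -0.031 (np.float64(308.38273512127097), np.float64(162.27169356684183))
0.017 -0.027 (np.float64(308.3778975727715), np.float64(161.0384058602569))
0.017 -0.023 (np.float64(308.3730266594429), np.float64(159.7966121028211))
0.02 -0.031 (np.float64(307.5089038010199), np.float64(162.89543273903055))
0.02 -0.027 (np.float64(307.50104975625584), np.float64(161.66218109514074))
0.02 -0.023 (np.float64(307.49314144867714), np.float64(160.42040903822448))
```

>>> {"method": "step_arm", "body": {"turn": [[0, 0, 0], [0, 0, 0], [0, 0, 0], [0, 0, 0], [0, 0, 0], [0, 0, 0], [0, 0, 0], [0, 0, 0], [0, 0, 0], [0, 0, 0], [0, 0, 0], [0, 0, 0], [0, 0, 0]], "delta_pos": [[-1.6, -0.1, 0], [-3.2, -0.3, 0], [-3.2, -0.3, 0], [-3.2, -0.3, 0], [-3.2, -0.3, 0], [-3.2, -0.3, 0], [-3.2, -0.3, 0], [-3.2, -0.3, 0], [-3.2, -0.3, 0], [-3.2, -0.3, 0], [-1.6, -0.1, 0], [0, 0, 0], [0, 0, 0]], "claw": [-1, -1, -1, -1, -1, -1, -1, -1, -1, -1, -1, -1, -1]}}

```text
time: 5.6
position: [0.5408, 0.2878, 0.2522]
orientation: [2.219, -2.221, -0.0]
ft_force: [-0.2, -0.3, 0.1]
gripper_width: 0.095
```

```bash
python3 look.py b1 360 190 140 150 80
```

```text
5.7 [0.54107166 0.28727932 0.25265743] [[-0.002, -1.0, -0.001], [-1.0, 0.002, -0.001], [0.001, 0.001, -1.0]] [ 0.50372017  0.07837054 -0.61177882] 0.09283135369341719 [ 0.39  0.44  1.32 -0.    1.38  1.96]
tcp px (np.float64(423.2823192142358), np.float64(232.8775951360639)) (np.float64(161.820264410996), np.float64(187.93136197116505))
```

View pics/b1.png

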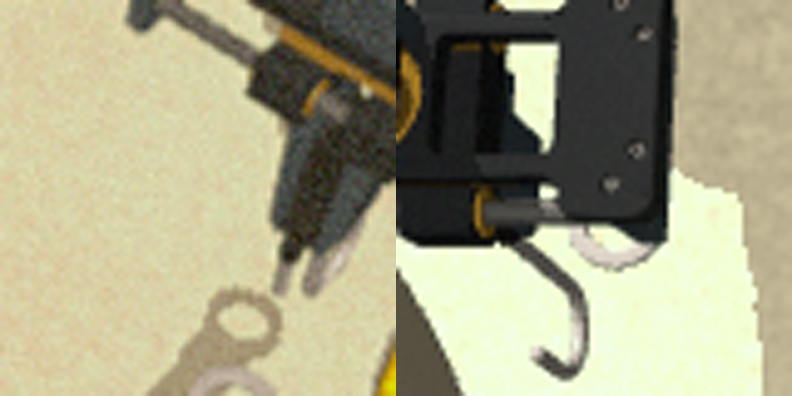

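The tip is at about scene (416.5,248.5) and the lower bend at about top (175,224). I'll check these against projections and get the tip position.

```bash
python3 - <<'E'
from h import *
p=status.get_state()['position']
k=4.95
for nm,(a,b) in {'tip':(282,291)}.items():
    o,d=ray('scene',360+a/k-.5,190+b/k-.5)
    for y in (p[1]-.005,p[1],p[1]+.005): X=o+d*(y-o[1])/d[1];print(nm,X-p)
for dx,dz in ((-.017,-.04),(-.02,-.07),(-.03,-.088),(-.05,-.08)): 
    q=proj('top',p+[dx,0,dz]); print('top crop',(q[0]-140+.5)*k+396,(q[1]-150+.5)*k, end=' '); q=proj('scene',p+[dx,0,dz]); print('scene crop',(q[0]-360+.5)*k,(q[1]-190+.5)*k)
E
```

```text
tip [-0.01255708 -0.005      -0.07226977]
tip [ 0.00492396  0.         -0.04788381]
tip [ 0.02240501  0.005      -0.02349786]
top crop 543.8633532988587 258.9182895589754 scene crop 315.41692630452025 247.62813053936281
top crop 570.97172842522 281.4260770062958 scene crop 302.8218287342378 284.1107602864312
top crop 585.1538615444273 314.48666327139523 scene crop 305.90855871075433 293.2966819497736
top crop 575.4926291540887 361.61137403162587 scene crop 334.89248679640264 255.00378356082086
```

In both views the tip agrees with the hole to about 2 mm. I'll descend to just above the handle and check.

>>> {"method": "step_arm", "body": {"turn": [[0, 0, 0], [0, 0, 0], [0, 0, 0], [0, 0, 0], [0, 0, 0]], "delta_pos": [[0, 0, 2], [0, 0, 2.5], [0, 0, 2.5], [0, 0, 0.5], [0, 0, 0]], "claw": [-1, -1, -1, -1, -1]}}

```text
time: 6.2
position: [0.541, 0.2876, 0.1777]
orientation: [2.218, -2.223, -0.001]
ft_force: [0.3, -0.1, -0.3]
gripper_width: 0.091
```

```bash
python3 look.py b2 370 225 150 155 70
```

```text
6.3 [0.54192388 0.28834335 0.17918062] [[-0.002, -1.0, 0.001], [-1.0, 0.002, 0.001], [-0.001, -0.001, -1.0]] [-0.23204636  0.01887743  0.13814113] 0.09211609453054076 [ 0.39  0.51  1.42 -0.    1.21  1.96]
tcp px (np.float64(415.29218794871935), np.float64(254.25935733616336)) (np.float64(175.50642610146892), np.float64(196.1292725988984))
```

View pics/b2.png

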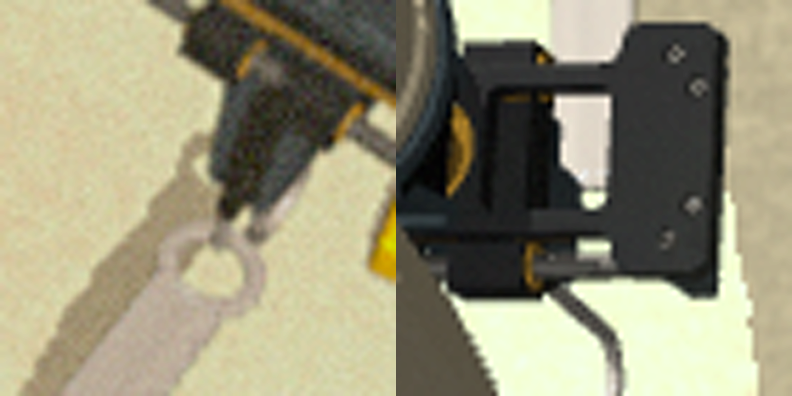

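On the picture the tip will come down at scene (407,273), right on the hole's centre at (407.5,272.7). I'll lower it in.

>>> {"method": "step_arm", "body": {"turn": [[0, 0, 0], [0, 0, 0], [0, 0, 0], [0, 0, 0]], "delta_pos": [[0, 0, 1], [0, 0, 1], [0, 0, 1], [0, 0, 0]], "claw": [-1, -1, -1, -1]}}

```text
time: 6.7
position: [0.5403, 0.2882, 0.1461]
orientation: [2.218, -2.221, -0.002]
ft_force: [0.7, 0.2, -0.7]
gripper_width: 0.092
```

```bash
python3 look.py b3 370 225 150 155 70
```

```text
6.8 [0.54108451 0.28849382 0.14760714] [[-0.001, -1.0, -0.001], [-1.0, 0.001, -0.0], [0.0, 0.001, -1.0]] [-0.74525893 -0.16489582 -0.46465731] 0.09029131367459975 [ 0.39  0.55  1.45 -0.    1.14  1.96]
tcp px (np.float64(412.38809789374284), np.float64(262.09920281286054)) (np.float64(180.74942740721715), np.float64(199.7798199918053))
```

View pics/b3.png

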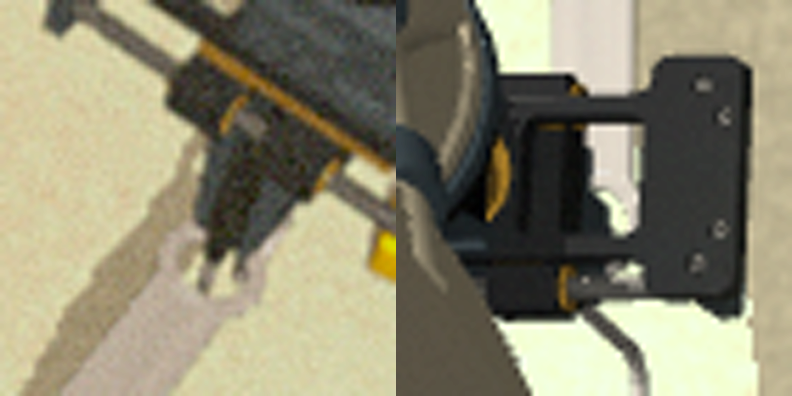

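```bash
python3 - <<'E'
from h import *
s=cv2.imread('pics/b3_s.png'); m=np.clip(crop(s,392,250,36,36,16)*1.6,0,255).astype(np.uint8)
p=status.get_state()['position']
for X,c in ((p,(0,0,255)),(p+[-.017,0,-.017],(255,0,0)),(p+[-.017,0,-.05],(255,0,0)),(p+[.017,0,-.017],(0,255,0)),(p+[.017,0,-.031],(0,255,0))):
    q=proj('scene',X); print(q); cv2.circle(m,(int((q[0]-392+.5)*16),int((q[1]-250+.5)*16)),4,c,-1)
cv2.imwrite('pics/b3z.png',m)
E
```

```text
(np.float64(412.38809789374284), np.float64(262.09920281286054))
(np.float64(415.04301096085396), np.float64(261.31617198402193))
(np.float64(411.911287786816), np.float64(269.0468328168747))
(np.float64(406.3653269516276), np.float64(271.25855055880453))
(np.float64(405.09881685064), np.float64(274.53546363537566))
```

View pics/b3z.png

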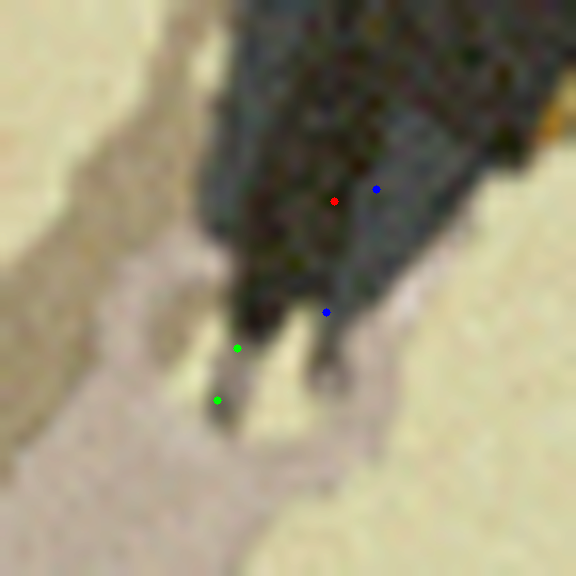

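The tip leg (scene about (406,276)) is in the hole, the shank is seen through it beyond the free end, and there is no contact force. I'll go down the last 13 mm, then release.

>>> {"method": "step_arm", "body": {"turn": [[0, 0, 0], [0, 0, 0], [0, 0, 0], [0, 0, 0]], "delta_pos": [[0, 0, 0.7], [0, 0, 0.6], [0, 0, 0], [0, 0, 0]], "claw": [-1, -1, -1, -1]}}

```text
time: 7.2
position: [0.5411, 0.2885, 0.1348]
orientation: [2.22, -2.223, -0.0]
ft_force: [-0.2, 1.0, -0.6]
gripper_width: 0.094
```

```bash
python3 look.py b4 380 235 150 155 50
```

```text
7.3 [0.54134674 0.28857126 0.1350948 ] [[-0.001, -1.0, 0.0], [-1.0, 0.001, 0.0], [-0.0, -0.0, -1.0]] [ 0.19973536  0.85030679 -0.38587587] 0.09655235990305867 [0.39 0.56 1.47 0.   1.12 1.96]
tcp px (np.float64(411.1404477809203), np.float64(265.2542158882902)) (np.float64(182.72325661784961), np.float64(200.86547439029684))
```

View pics/b4.png

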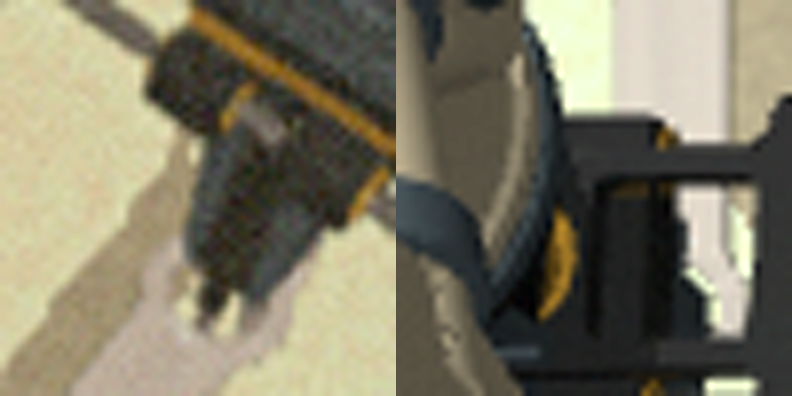

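>>> {"method": "step_arm", "body": {"turn": [[0, 0, 0], [0, 0, 0], [0, 0, 0], [0, 0, 0], [0, 0, 0], [0, 0, 0]], "delta_pos": [[0, 0, 0], [0, 0, 0], [0, 0, 0], [0, 0, 0], [0, 0, 0], [0, 0, 0]], "claw": [-0.7, -0.7, -0.5, -0.2, 0, 0]}}

```text
time: 7.9
position: [0.5412, 0.2885, 0.1349]
orientation: [2.22, -2.223, 0.0]
ft_force: [-0.5, 0.2, -0.3]
gripper_width: 0.467
```

```bash
python3 look.py b5 380 235 150 155 50
```

```text
8.0 [0.54122642 0.28853258 0.13491515] [[-0.001, -1.0, 0.0], [-1.0, 0.001, 0.0], [-0.0, -0.0, -1.0]] [ 0.58958382  0.38653778 -0.52124762] 0.49969877843835786 [0.39 0.56 1.47 0.   1.12 1.96]
tcp px (np.float64(411.1390021536055), np.float64(265.25159907458567)) (np.float64(182.7675964728438), np.float64(200.93989862294785))
```

View pics/b5.png

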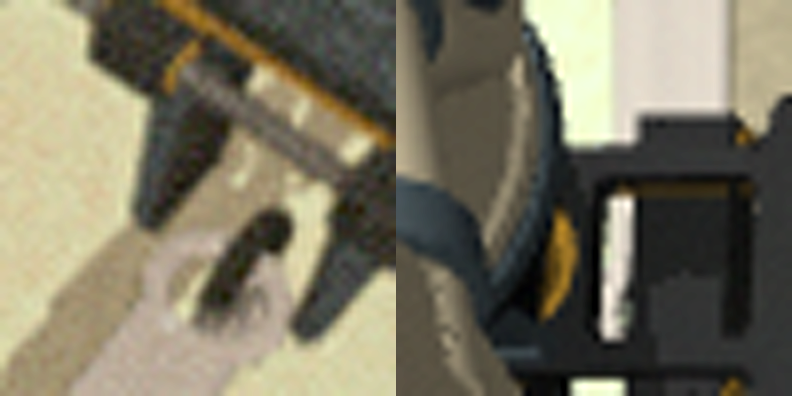

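The hook hangs in the ring (sleeve at scene about (408-416, 263-275)) and the fingers are clear on both sides. I'll raise the arm straight up.

>>> {"method": "step_arm", "body": {"turn": [[0, 0, 0], [0, 0, 0], [0, 0, 0], [0, 0, 0], [0, 0, 0], [0, 0, 0], [0, 0, 0], [0, 0, 0], [0, 0, 0], [0, 0, 0], [0, 0, 0]], "delta_pos": [[0, 0, -1], [0, 0, -2], [0, 0, -3], [0, 0, -4], [0, 0, -4], [0, 2.5, -3], [0, 4, 0], [0, 4, 0], [0, 4, 0], [0, 0, 0], [0, 0, 0]], "claw": [0, 0, 0, 0, 0, 0, 0, 0, 0, 0, 0]}}

```text
time: 9.1
position: [0.3958, 0.2889, 0.306]
orientation: [-2.22, 2.221, -0.001]
ft_force: [0.6, -0.0, 0.3]
gripper_width: 0.502
```

```bash
python3 look.py c1 380 240 155 165 50
```

```text
9.2 [0.3970216  0.28884286 0.30543567] [[-0.001, -1.0, 0.001], [-1.0, 0.001, 0.0], [-0.0, -0.001, -1.0]] [ 0.16600091 -0.84432935  0.41236818] 0.4996383066219888 [ 0.51  0.22  1.52 -0.    1.4   2.08]
tcp px (np.float64(468.54206624419675), np.float64(175.58843288764658)) (np.float64(142.3497682774485), np.float64(270.30666201893035))
```

View pics/c1.png

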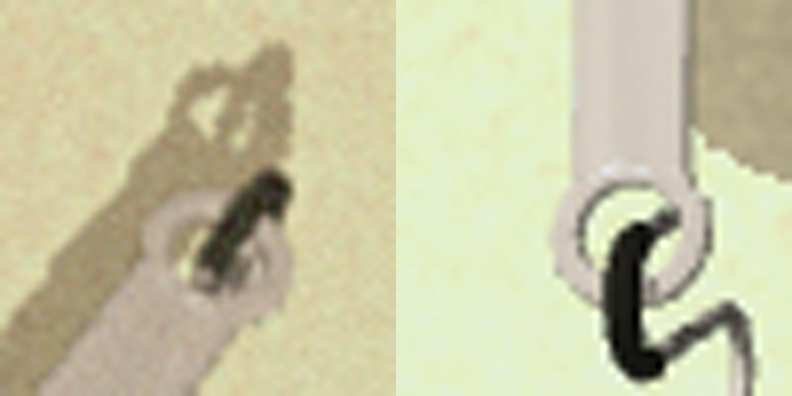

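View pics/c1_s.png

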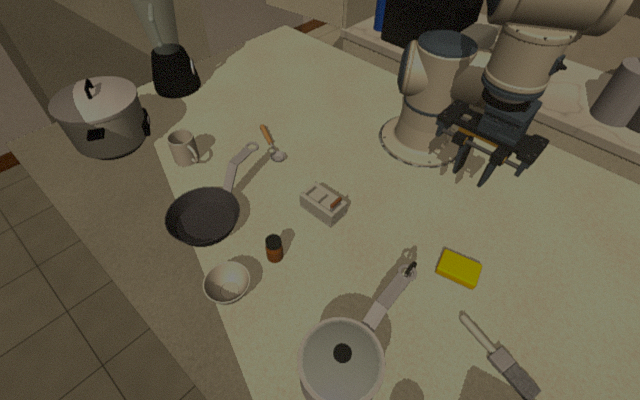

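The hook hangs through the ring, nearly upright; the top view shows the sleeve at about (185,203) and the tip in the hole at (190,192). I'll check that it has settled and that both pans are unmoved.

>>> {"method": "step_arm", "body": {"turn": [[0, 0, 0], [0, 0, 0], [0, 0, 0], [0, 0, 0], [0, 0, 0], [0, 0, 0], [0, 0, 0], [0, 0, 0], [0, 0, 0], [0, 0, 0]], "delta_pos": [[0, 0, 0], [0, 0, 0], [0, 0, 0], [0, 0, 0], [0, 0, 0], [0, 0, 0], [0, 0, 0], [0, 0, 0], [0, 0, 0], [0, 0, 0]], "claw": [0, 0, 0, 0, 0, 0, 0, 0, 0, 0]}}

```text
time: 10.2
position: [0.3962, 0.2887, 0.3049]
orientation: [-2.22, 2.223, 0.0]
ft_force: [-0.2, 0.1, 0.3]
gripper_width: 0.5
```

```bash
python3 look.py c2 380 240 155 165 50; python3 - <<'E'
from h import *
t1=cv2.imread('pics/c1_t.png').astype(int);t2=cv2.imread('pics/c2_t.png').astype(int);t0=cv2.imread('pics/top0.png').astype(int)
s1=cv2.imread('pics/c1_s.png').astype(int);s2=cv2.imread('pics/c2_s.png').astype(int);s0=cv2.imread('pics/scene0.png').astype(int)
print('settle diff top',abs(t1-t2)[175:230,160:215].max(),(abs(t1-t2)[175:230,160:215].max(2)>25).sum())
for n,a,b,(x0,x1,y0,y1) in(('saucepan top',t0,t2,(145,230,60,180)),('frypan top',t0,t2,(375,475,85,225)),('sauce scene',s0,s2,(295,395,285,395)),('fry scene',s0,s2,(160,262,138,248))):
    sh=cv2.phaseCorrelate(a[y0:y1,x0:x1].mean(2),b[y0:y1,x0:x1].mean(2)); print(n,sh)
# crown / tip in the settled top view
k=7.92
cr=onz('top',155+(632-396)/k-.5,165+290/k-.5,.1345);tip=onz('top',155+(675-396)/k-.5,165+215/k-.5,.1345-.048);h=onz('top',184.6,194.5,.13)
print(cr,tip,h,np.linalg.norm((cr-h)[:2]),np.linalg.norm((tip-h)[:2]))
E
```

```text
10.3 [0.39622392 0.28871834 0.30492511] [[-0.001, -1.0, 0.0], [-1.0, 0.001, 0.0], [-0.0, -0.0, -1.0]] [ 0.61305271  0.55972461 -0.38082071] 0.5028719088270557 [0.51 0.22 1.53 0.   1.4  2.08]
tcp px (np.float64(468.5922396647324), np.float64(175.53365157703468)) (np.float64(142.53280800528717), np.float64(270.8322661527926))
settle diff top 23 0
saucepan top ((-0.009291778250180016, -0.015460263447096168), 1.0044226064150308)
frypan top ((-0.005431686978511152, 0.008321032795592487), 0.9942341439227171)
sauce scene ((0.05733770094604296, 0.008806773076358354), 1.0376373914896921)
fry scene ((-0.029111788161529262, 0.007495915483254123), 1.0421502813707233)
[0.54090351 0.28553499 0.1345    ] [0.5716268  0.29054267 0.0865    ] [0.55578932 0.28709424 0.13      ] 0.01496725290973301 0.01620855922208145
```

View pics/c2.png

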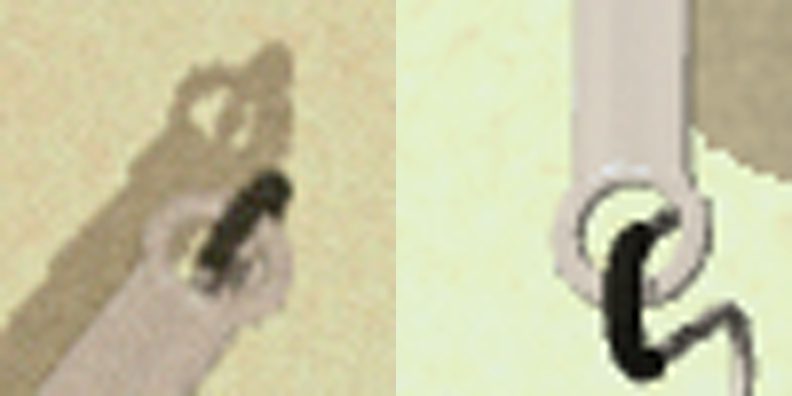

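It is settled, both pans are unmoved, and crown and tip are both about 15–16 mm from the hole's centre. I'm handing it in.

```bash
python3 -c "
from rig import ticket
print(ticket.sign_off())"
```

```text
the job is handed in; nothing more can be done
None
```

The S-hook now hangs by its sleeved bend in the saucepan handle's hole, tip down through it and shank beyond the free end. I let go of it, moved the arm clear and handed the job in at about 10 s.

**Last checks:**
- **Settled:** two top pictures about 1 s apart show no movement of the hook.
- **Position:** the crown is about 15 mm and the tip about 16 mm from the hole's centre (limit 35 mm). The tip figure assumes a height of about 44 mm below the handle's top face, because I did not measure its height after letting go. By eye in the top view, the hook hangs close to upright.
- **Pans:** image comparison with the start shows less than 0.1 pixel of shift for both pans.
- **Forces:** readings between moves stayed around 1 N, about 2 N at most just after gripping.

**Disagreements:** the two cameras differed by about 5 mm on the handle hole's position and height. I relied on the tip's position relative to the hole, which agreed to about 2 mm in both views, and the hook went in without contact.

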